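# Latch the flow-cell clamp shut

## Task

Close the flow-cell clamp: push its sliding half along the bed until it presses on the black seal with about 8 N, no harder than needed to feel it, and let go. Then lift the latch's wire loop over the hooked keeper on the sliding half and draw it in under the keeper's lip without jamming it down, and throw the red lever over, past its dead point, until it lies down on its stop, leaving the other things on the table alone.

Things in the scene. Friction and masses are not known exactly. Their poses are not given: they have to be found in the camera images.
- clamp: Flow-cell clamp fixed to the table: aluminium bed 100 x 315 x 14 mm, a grey fixed block (80 mm wide, 52 mm high) and a grey sliding half in line with it. Origin: on the table top under the latch's centre plane; +y runs along the clamp from the fixed block to the sliding half, x across, z up; the bed spans y -140 to +175 mm. The latch moves in the clamp's y-z plane (x = 0).
- sliding_half: Grey block, 80 mm wide, top 52 mm above the table; slides along the bed with about 3 N friction. Origin: at table height below the keeper's hooking face; axes as the clamp's. In its frame the block spans y -22 mm (face that meets the seal) to +75 mm; its push plate, 60 mm wide, 8 mm thick, stands at y +67 to +75 mm, up to 96 mm above the table.
- push_face (a point): Middle of the push plate's outer face (it looks along the clamp's +y), 80 mm above the table. Pushed to -y, the half meets the black 28 mm seal ring of the clear insert after 18 to 45 mm, not known better: feel for it. The seal's spring gives 6 N per mm; press it by hand with 4 to 13 N (for 0.2 s), to which the half's friction of 3 N adds. The latch later compresses it by 2 to 11 mm.
- keeper_seat (a point): Where the loop bar's centre rests when hooked: under the keeper's lip, 2.5 mm on the +y side of its wall, 56.5 mm above the table; axes as the clamp's; moves with the half. Keeper: steel, 22 mm wide, wall 7 mm thick, top at 66 mm height; its lip overhangs 5 mm to +y, underside at 61 mm. The bar goes down at least 6 mm beyond the seat (+y), then in under the lip.
- lever_pivot (a point): Pivot axis of the lever, along the clamp's x, on the fixed block 68 mm above the table; 45 mm from the clamp's origin towards -y.
- lever (a joint): Angle of the red lever about its pivot (rad): at 0 it rises 80 degrees above the +y direction; grows as it is thrown over the top to -y; limits -0.96 (leaning to the keeper) and 1.92 (its stop, 10 degrees below level, pointing to -y); dead point about 1.66 when hooked. Light friction (0.04 N m) holds it. It carries the loop's hinge 16 mm from the pivot.
- lever_tip (a point): Tip of the lever, 75 mm from the pivot on its centre line. The red grip reaches from 29 to 75 mm from the pivot, 18 mm wide in x and 12 mm thick. Pushing the hooked lever over takes under 15 N at the grip.
- loop: Steel wire loop hinged on the lever at this origin (16 mm from the lever's pivot); wire 5 mm thick, legs 36 mm apart. Its +y runs along the legs to the cross bar, its x along the bar, parallel to the clamp's x. Friction (0.03 N m) holds it at the angle at which it is left; pulling it turns the lever too. Jamming it down on the keeper or block with over 30 N bends it.
- loop_bar (a point): Centre of the loop's cross bar (5 mm thick), 85.7 mm from the loop's hinge; axes as the loop's.
- loop_tab (a point): Point to grasp on the loop's red upright tab, which is 12 mm wide in x, 8 mm thick in the loop's y and rises to 38 mm above the loop's plane: this point is 16 mm beyond the bar along the loop's y and 30 mm up its z.
- flask: Clear conical flask, 62 mm wide, 100 mm tall; bystander, origin under its centre.
- sample_jar: Small clear jar with a blue cap, 41 mm wide, 53 mm tall; bystander, origin under its centre.
- vial: Small vial with a black cap, 12 mm wide, 34 mm tall; bystander, origin under its centre.
- column: Steel column lying down, 176 mm long along its y, 17 mm high; bystander, origin under its centre.
- clamp_block: Pale metal block, 42 x 46 x 13 mm; bystander, origin under its centre.

How it is judged:
By the outcome, as a careful person would: the job done as asked, in the order asked, and still so for the second after the job is handed in, with the robot touching nothing.
It also fails if it takes over 58 s, if anything falls off the work surface, if the arm or the gripper's body presses on something with over 40 N, if the wrist force passes 120 N, or if a joint passes its speed limit or range.

## Robot

A 6-joint arm with a two-finger parallel gripper is mounted at the origin on a cart in front of the work surface, level with it; the furniture and walls round the work are solid. World frame = base frame: x ahead of the robot, y to its left, z up, the work surface at z = 0. Lengths are in m, angles in rad, forces in N, time in s.
With the tool pointing down it reaches from about 0.25 to 0.775 m from the base axis. Payload 4 kg.
Tool frame: the origin (TCP) lies at the very end of the fingers, on their centre line; the grasp point (between the pads) lies hold_point_z behind it (hold_point_z is the distance from the TCP to the grasp point, in m); z points along the fingers, y is the direction in which the jaws open and shut (so a half turn about z gives the same grasp; the last joint's range is limited). The gripper opens to 94 mm and grips with 3 to 60 N. Pads are 16 mm wide; open, the fingers measure 119 mm over their backs; the gripper's body (75 mm by 177 mm) begins 78 mm behind the grasp point.
Start: joints at [-1.241, 0.087, 1.371, -0, 1.684, -0.103], TCP at [0.231, -0.499, 0.206] pointing down, gripper open.
Joint ranges: [-3.1, 3.1], [-0.76, 2.03], [0.27, 2.55], [-1.08, 4.22], [0.17, 2.65], [-2.57, 2.57]. Speed limits (rad/s): [2.79, 2.79, 3.14, 3.14, 3.14, 3.14].

## Interface

Orientations are given as [roll, pitch, yaw] about the fixed x, y, z axes, in that order (R = Rz(yaw) Ry(pitch) Rx(roll)).
In Python, from bench import * gives the robot as it stands.
- The arm moves only by the tool step_arm, never from a script. Its argument "increments" is text: rows parted by semicolons, each of 6 numbers parted by spaces: the shift along the tool's x, y, z in cm, then the turn, a rotation vector about the tool's x, y, z in rad. A call has 1 to 5 rows; each row shifts and turns the commanded pose from where the row before left it, along the tool's axes as they then stand; what a row does not reach is not made up. A row lasts 1/10 s, in which the tool goes at most 50 mm and 8.59 degrees, less where a joint would pass 70% of its speed; a pose out of reach is approached as far as the arm can. A call is refused whole if a number of a shift passes 5 or a number of a turn 0.15, either way. A call with a gripper value outside its range is refused whole. "claw" is the gripper's target within -1 to 1 (shut at 1, half-way at 0, fully open at -1), set as the call begins (left out, the last holds). The fingers move at their own pace and stop on an object; the grip force is fixed at half the most. Time passes only in rows, so rows that do not move let the fingers close. It gives the time, the measured TCP pose, the force and the opening at its end, in the units of the state.
- get_obs(): the state, without advancing time (a new reading comes with each control period).
- snapshot(name): name is "side" or "top" or "wrist"; returns the picture (400x640x3 uint8, red, green, blue); there is no depth.
- calibration(name): a dict with "camera_matrix" (3x3 intrinsics, pixels), "eye" and "orientation" of the camera in the world; the wrist camera has in their place "tool_from_camera" (4x4, takes a point from camera to tool coordinates, whose origin is the TCP and whose axes are the flange's). Camera axes: x right, y up, looking along -z (the intrinsics and any distortion apply to the point x, -y, -z); pixel columns grow to the right and rows downward; lengths in m; the calibration is good to about 2 mm. A picture is of the moment at which its call begins: read the wrist's pose just before it. calibration takes no time and is no camera call.
- close_job(): hands the job in, once; it reports no verdict.
The state is a dict: "time": time; "joint_positions": joint angles; "qvel": joint speeds; "joint_torque": joint torques, N m; "tool_pos": TCP position; "ee_rot": TCP orientation; "wrist_force": force on the tool from outside, world axes, zero at the start; "wrist_torque": the same for the moment, N m; "width": finger opening in m.
Only numpy, scipy, OpenCV 4.12 (cv2) and the standard library are available. Lean on these libraries where they do the work, as an engineer would, in place of code of your own. Each camera call takes 0.05 s, during which the arm holds its last target. There are 200 camera calls.

## Working session

There is one attempt and no reset: what is moved stays moved. The work goes in short steps, Python scripts to look and compute and a tool call to move; the robot and the scene stay as the last step left them, time stands still between calls to the robot, and variables do not carry over. Pictures are saved under pics/ and viewed, about 8 in all and at most 12, crops included, and the job is handed in when it is done.

Besides the shell and the picture viewer there is one more tool, called after ">>>" by a JSON object that holds its "fn" and its "kwargs". step_arm: Moves the arm, as the interface text tells. Its arguments: {"type":"object","properties":{"increments":{"type":"string"},"claw":{"type":"number"}},"required":["increments"]}

```bash
mkdir -p pics; python3 - <<'E'
from bench import *
import cv2
o=get_obs(); print({k:(v if not hasattr(v,'round') else v) for k,v in o.items()})
for n in ("side","top"):
    im=snapshot(n); cv2.imwrite(f"pics/{n}0.png",im[:,:,::-1]); print(n,calibration(n))
print(calibration("wrist"))
E
ls
```

```text
{'time': 0.0, 'joint_positions': array([-1.24111051e+00,  8.79254257e-02,  1.37223047e+00,  5.92429403e-06,
        1.68363873e+00, -1.03113415e-01]), 'qvel': array([ 0.00059812,  0.00098347,  0.00012549, -0.00050531, -0.00214667,
       -0.00150836]), 'joint_torque': array([ 2.52726693e-07, -3.40181315e+01, -3.02427328e+01,  7.17650517e-02,
        3.26915283e-02, -1.65496149e-04]), 'tool_pos': array([ 0.23048673, -0.49876046,  0.20433244]), 'ee_rot': array([-3.13940299e+00, -2.32507143e-04,  4.32799638e-01]), 'wrist_force': array([-0.33845352,  0.18652719, -0.09460464]), 'wrist_torque': array([0.05044864, 0.02728231, 0.03340018]), 'width': 0.0939772623224083}
side {'camera_matrix': array([[420.59366766,   0.        , 324.94763589],
       [  0.        , 420.59366766, 208.19217304],
       [  0.        ,   0.        ,   1.        ]]), 'eye': array([-0.01608987,  1.15354783,  0.65721779]), 'orientation': array([ 1.17036294,  0.00569704, -2.70793507])}
top {'camera_matrix': array([[392.61554639,   0.        , 323.84948913],
       [  0.        , 392.61554639, 197.29693189],
       [  0.        ,   0.        ,   1.        ]]), 'eye': array([ 0.43174608, -0.00323686,  1.10214274]), 'orientation': array([ 0.08130305,  0.00577622, -1.55312186])}
{'camera_matrix': array([[307.14964407,   0.        , 317.67239389],
       [  0.        , 307.14964407, 201.9252022 ],
       [  0.        ,   0.        ,   1.        ]]), 'tool_from_camera': array([[-2.81619601e-04,  9.62842204e-01,  2.70064456e-01,
         7.79371325e-02],
       [ 9.99999938e-01,  3.27938091e-04, -1.26388531e-04,
        -3.17648398e-04],
       [-2.10256634e-04,  2.70064404e-01, -9.62842237e-01,
        -1.80014383e-01],
       [ 0.00000000e+00,  0.00000000e+00,  0.00000000e+00,
         1.00000000e+00]])}
pics
```

View pics/top0.png

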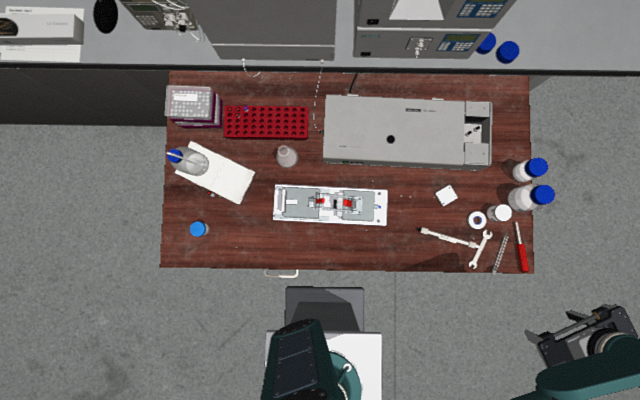

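View pics/side0.png

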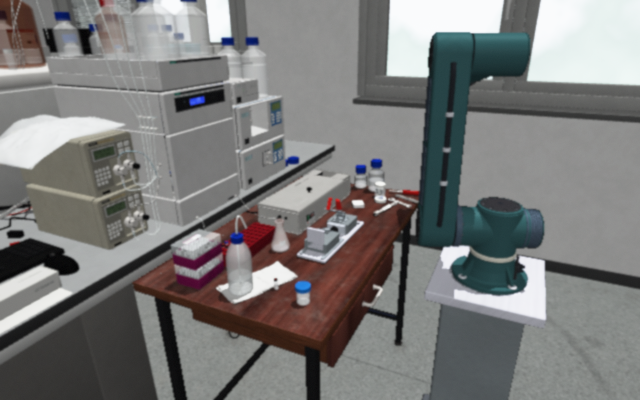

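Top view: the bed spans columns 273–387, rows 184–225, with the push plate on the left (+y world) and the lever (red) around (346,203). I'll zoom in on it.

```bash
cat > h.py <<'E'
from bench import *
import numpy as np, cv2
from scipy.spatial.transform import Rotation as Ro
def cam(n,obs=None):
    c=calibration(n); K=c["camera_matrix"]
    if n=="wrist":
        o=obs; T=np.eye(4); T[:3,:3]=Ro.from_euler("xyz",o["ee_rot"]).as_matrix(); T[:3,3]=o["tool_pos"]
        M=T@c["tool_from_camera"]; return K,M[:3,:3],M[:3,3]
    return K,Ro.from_euler("xyz",c["orientation"]).as_matrix(),np.array(c["eye"])
def ray(cm,u,v):
    K,R,e=cm; d=np.array([(u-K[0,2])/K[0,0],-(v-K[1,2])/K[1,1],-1.]); return R@d
def at(cm,u,v,ax,val):
    d=ray(cm,u,v); e=cm[2]; return e+d*(val-e[ax])/d[ax]
def proj(cm,P):
    K,R,e=cm; p=R.T@(np.asarray(P)-e); return np.array([K[0,0]*p[0]/-p[2]+K[0,2], K[1,1]*-p[1]/-p[2]+K[1,2]])
def crop(im,x0,x1,y0,y1,s,f):
    cv2.imwrite(f,cv2.resize(im[y0:y1,x0:x1,::-1],None,fx=s,fy=s,interpolation=cv2.INTER_CUBIC))
E
python3 - <<'E'
from h import *
im=cv2.imread("pics/top0.png")[:,:,::-1]; a=cv2.resize(im[175:235,265:395],None,fx=6,fy=6,interpolation=cv2.INTER_CUBIC)
im=cv2.imread("pics/side0.png")[:,:,::-1]; b=cv2.resize(im[190:262,290:370],None,fx=3,fy=3,interpolation=cv2.INTER_CUBIC)
c=np.zeros((a.shape[0]+b.shape[0],a.shape[1],3),np.uint8); c[:a.shape[0]]=a; c[a.shape[0]:,:b.shape[1]]=b
cv2.imwrite("pics/c1.png",c[:,:,::-1]); print(c.shape)
cm=cam("top")
for u,v in [(273,184),(387,189),(273,225),(387,225)]: print(at(cm,u,v,2,.014))
E
```

```text
(576, 780, 3)
[0.55506921 0.147152   0.014     ]
[ 0.54647366 -0.17069772  0.014     ]
[0.44097269 0.14393357 0.014     ]
[ 0.4465226  -0.17115992  0.014     ]
```

View pics/c1.png

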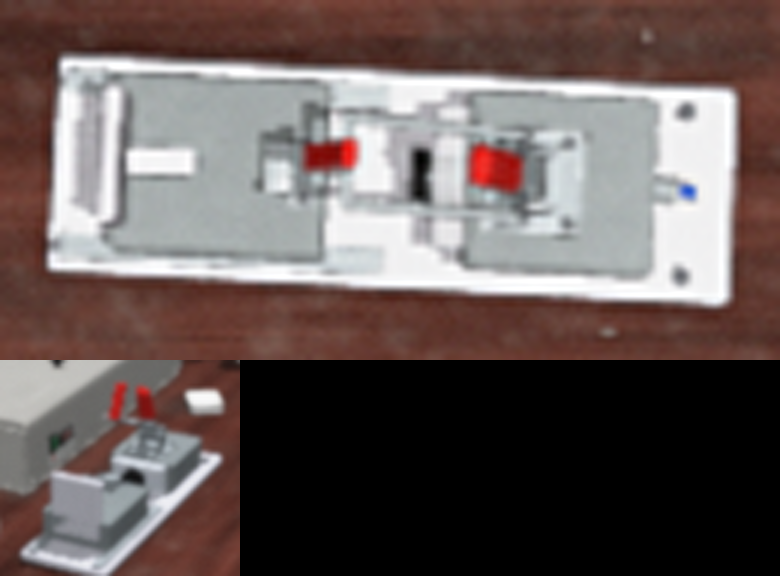

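```bash
python3 - <<'E'
from h import *
cm=cam("top")
px=lambda u,v:(265+u/6-.4,175+v/6-.4)
P={k:at(cm,*px(*uv),2,.014) for k,uv in dict(TL=(60,57),TR=(737,90),BR=(731,305),BL=(48,270)).items()}
for k in P: print(k,P[k])
src=np.array([[.05,.175],[.05,-.14],[-.05,-.14],[-.05,.175]])
dst=np.array([P[k][:2] for k in("TL","TR","BR","BL")])
# rigid fit (Kabsch) ; try x-sign
H=(src-src.mean(0)).T@(dst-dst.mean(0)); U,S,Vt=np.linalg.svd(H); R=(U@Vt).T
t=dst.mean(0)-R@src.mean(0); print(R,t,np.arctan2(R[1,0],R[0,0])); print((dst-(src@R.T+t))*1e3)
np.savez("pose.npz",R=R,t=t)
for n,uv,z in [("plate outer top",(78,150),.096),("plate inner",(120,155),.096),("tab top hi",(355,152),.12),("lever top",(497,150),.14),("keeper l",(262,160),.066),("keeper r",(300,170),.066)]:
    p=at(cm,*px(*uv),2,z); print(n,p,"clamp",R.T@(p[:2]-t))
print(R@[0,.3]+t)
E
```

```text
TL [0.55486454 0.14267661 0.014     ]
TR [ 0.54481614 -0.17190999  0.014     ]
BR [ 0.44530098 -0.16960193  0.014     ]
BL [0.45586999 0.14546303 0.014     ]
[[ 0.99948519  0.03208345]
 [-0.03208345  0.99948519]] [ 0.49965145 -0.03083406] -0.032088959650661414
[[-0.37577685  0.20493262]
 [-0.31788561  0.45617446]
 [ 0.11546617 -0.444116  ]
 [ 0.57819629 -0.21699108]]
plate outer top [0.50562738 0.12284349 0.096     ] clamp [0.00104235 0.15379017]
plate inner [0.50378992 0.10477791 0.096     ] clamp [-0.00021456  0.13567493]
tab top hi [0.50502439 0.00394025 0.12      ] clamp [0.00425449 0.03492879]
lever top [ 0.50535574 -0.05432641  0.14      ] clamp [ 0.00645507 -0.02329724]
keeper l [0.50480853 0.0452845  0.066     ] clamp [0.00271228 0.07624484]
keeper r [0.50067919 0.02843799 0.066     ] clamp [-0.00087444  0.05927451]
[0.50927649 0.2690115 ]
```

```bash
cat >> h.py <<'E'
_p=np.load("pose.npz"); Rc,tc=_p["R"],_p["t"]
def c2w(x,y,z): return np.append(Rc@[x,y]+tc,z)
def w2c(p): return np.append(Rc.T@(np.asarray(p)[:2]-tc),p[2])
def plan(target,Rt,o=None,vmax=.045,wmax=.14,n=None):
    "rows from the measured pose to target (world pos, Rotation)"
    o=o or get_obs(); R0=Ro.from_euler("xyz",o["ee_rot"]); p0=np.array(o["tool_pos"]); rv=(R0.inv()*Rt).as_rotvec(); d=target-p0
    n=n or int(max(1,np.ceil(np.linalg.norm(d)/vmax),np.ceil(np.linalg.norm(rv)/wmax)))
    rows=[]
    for i in range(n):
        R=R0*Ro.from_rotvec(rv*i/n); s=R.inv().apply(d/n)*100
        rows.append(" ".join(f"{v:.2f}" for v in s)+" "+" ".join(f"{v:.3f}" for v in rv/n))
    for i in range(0,n,5): print("; ".join(rows[i:i+5]))
YAW=np.pi/2-.032
DOWN=Ro.from_euler("xyz",[np.pi,0,YAW])
E
python3 - <<'E'
from h import *
import bench
print([x for x in dir(bench) if 'hold' in x.lower()], getattr(bench,'hold_point_z',None))
plan(c2w(0,.165,.20),DOWN)
E
```

```text
['hold_point_z'] 0.0188
3.22 -2.87 0.03 -0.000 -0.000 -0.069; 3.41 -2.64 0.03 -0.000 -0.000 -0.069; 3.58 -2.40 0.03 -0.000 -0.000 -0.069; 3.74 -2.15 0.03 -0.000 -0.000 -0.069; 3.88 -1.88 0.03 -0.000 -0.000 -0.069
4.00 -1.61 0.03 -0.000 -0.000 -0.069; 4.10 -1.33 0.03 -0.000 -0.000 -0.069; 4.18 -1.05 0.03 -0.000 -0.000 -0.069; 4.24 -0.75 0.03 -0.000 -0.000 -0.069; 4.29 -0.46 0.03 -0.000 -0.000 -0.069
4.31 -0.16 0.03 -0.000 -0.000 -0.069; 4.31 0.14 0.03 -0.000 -0.000 -0.069; 4.29 0.43 0.03 -0.000 -0.000 -0.069; 4.25 0.73 0.03 -0.000 -0.000 -0.069; 4.19 1.02 0.03 -0.000 -0.000 -0.069
4.11 1.31 0.03 -0.000 -0.000 -0.069
```

>>> {"fn": "step_arm", "kwargs": {"increments": "3.2 -2.9 0 0 0 -0.07; 3.4 -2.6 0 0 0 -0.07; 3.6 -2.4 0 0 0 -0.07; 3.7 -2.2 0 0 0 -0.07; 3.9 -1.9 0 0 0 -0.07", "claw": 1}}

```text
time: 0.6
tool_pos: [0.3157, -0.2992, 0.2049]
ee_rot: [-3.141, -0.0, 0.785]
wrist_force: [-0.2, -0.1, 0.5]
width: 0.0571
```

>>> {"fn": "step_arm", "kwargs": {"increments": "4 -1.6 0 0 0 -0.07; 4.1 -1.3 0 0 0 -0.07; 4.2 -1 0 0 0 -0.07; 4.2 -0.8 0 0 0 -0.07; 4.3 -0.5 0 0 0 -0.07"}}

```text
time: 1.1
tool_pos: [0.4001, -0.1012, 0.2051]
ee_rot: [-3.141, 0.0, 1.135]
wrist_force: [-0.2, -0.5, 0.5]
width: 0.0172
```

>>> {"fn": "step_arm", "kwargs": {"increments": "4.3 -0.2 0 0 0 -0.07; 4.3 0.1 0 0 0 -0.07; 4.3 0.4 0 0 0 -0.07; 4.2 0.7 0 0 0 -0.07; 4.2 1 0 0 0 -0.07"}}

```text
time: 1.6
tool_pos: [0.4822, 0.0975, 0.205]
ee_rot: [-3.141, 0.0, 1.486]
wrist_force: [0.7, -0.2, -0.8]
width: 0.0007
```

>>> {"fn": "step_arm", "kwargs": {"increments": "4.1 1.3 0 0 0 -0.07; 0 0 0 0 0 0; 0 0 0 0 0 0"}}

```text
time: 1.9
tool_pos: [0.4982, 0.1359, 0.2045]
ee_rot: [-3.14, 0.001, 1.554]
wrist_force: [-0.8, 0.3, -0.5]
width: 0.0006
```

```bash
python3 - <<'E'
from h import *
o=get_obs(); im=snapshot("wrist"); cv2.imwrite("pics/w1.png",im[:,:,::-1]); print(o["time"],o["tool_pos"],o["ee_rot"],o["wrist_force"],o["width"])
np.savez("w1.npz",p=o["tool_pos"],r=o["ee_rot"])
print(w2c(o["tool_pos"])); plan(c2w(0,.175,.068),DOWN)
E
```

```text
1.9 [0.49821692 0.13588316 0.20451617] [-3.13953737e+00  1.07340803e-03  1.55418873e+00] [-0.76165841  0.34684368 -0.45064138] 0.0005942501675773317
[-0.00678266  0.16658537  0.20451617]
0.23 0.18 3.42 -0.000 0.000 0.003; 0.23 0.18 3.42 -0.000 0.000 0.003; 0.23 0.17 3.42 -0.000 0.000 0.003; 0.23 0.17 3.42 -0.000 0.000 0.003
```

View pics/w1.png

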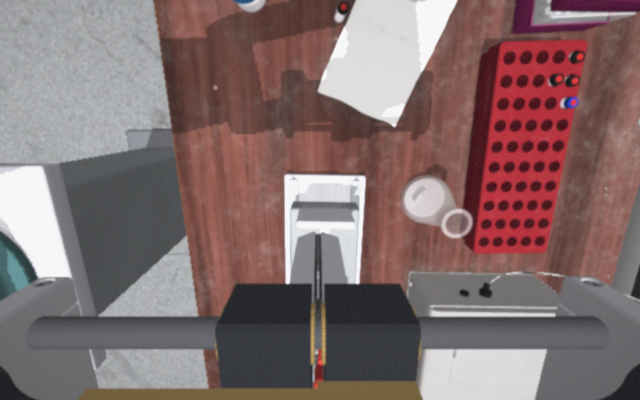

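Wrist view: bed end at row 175 (cols 285–365) and the plate at rows ~203–228; the fingers hide the rest. Check the bed pose and then descend.

>>> {"fn": "step_arm", "kwargs": {"increments": "0.3 0.5 3.4 0 0 0.005; 0.3 0.2 3.4 0 0 0.005; 0.3 0 3.4 0 0 0.005; 0.3 0 3.3 0 0 0; 0 0 0 0 0 0"}}

```text
time: 2.45
tool_pos: [0.5016, 0.1451, 0.0653]
ee_rot: [-3.131, 0.003, 1.535]
wrist_force: [0.1, -0.7, 0.4]
width: 0.0003
```

```bash
python3 - <<'E'
from h import *
d=np.load("w1.npz"); cm=cam("wrist",dict(tool_pos=d["p"],ee_rot=d["r"]))
for q in [(.05,.175,.014),(-.05,.175,.014),(0,.144,.096),(0,.136,.096)]: print(q,proj(cm,c2w(*q)))
o=get_obs(); print(w2c(o["tool_pos"]),o["ee_rot"],o["wrist_force"])
E
```

```text
(0.05, 0.175, 0.014) [365.16942587 175.88722759]
(-0.05, 0.175, 0.014) [283.41631456 174.62629386]
(0, 0.144, 0.096) [325.16848232 221.50142926]
(0, 0.136, 0.096) [324.99408591 229.05942983]
[-0.00371497  0.1758756   0.06530537] [-3.13077778e+00  2.78276449e-03  1.53547577e+00] [ 0.06257057 -0.66919948  0.39527582]
```

>>> {"fn": "step_arm", "kwargs": {"increments": "-0.7 -0.3 -0.2 0 0 0; -0.7 0 0 0 0 0; -0.7 0 0 0 0 0; -0.7 0 0 0 0 0; -0.6 0 0 0 0 0"}}

```text
time: 2.95
tool_pos: [0.5033, 0.1138, 0.0745]
ee_rot: [3.137, -0.003, 1.538]
wrist_force: [0.2, 4.1, 2.6]
width: 0.0007
```

```bash
python3 - <<'E'
from h import *
cm=cam("top"); px=lambda u,v:(265+u/6-.4,175+v/6-.4)
for n,uv,z in [("half face",(325,200),.052),("grey390",(390,165),.035),("black410",(410,170),.05),("black432",(432,170),.05),("black410low",(410,170),.033),("fixedblk",(465,200),.052)]:
    print(n,w2c(at(cm,*px(*uv),2,z)))
o=get_obs(); print(w2c(o["tool_pos"]),o["wrist_force"])
E
```

```text
half face [-0.01280693  0.04789287  0.052     ]
grey390 [0.00544553 0.0195868  0.035     ]
black410 [0.00260393 0.01062033 0.05      ]
black432 [0.0030898  0.00078808 0.05      ]
black410low [0.00375692 0.01038146 0.033     ]
fixedblk [-0.00971908 -0.01450015  0.052     ]
[-0.00102884  0.1446735   0.07452626] [0.19545729 4.09048353 2.57140011]
```

>>> {"fn": "step_arm", "kwargs": {"increments": "-0.4 0 0 0 0 0; -0.4 0 0 0 0 0; -0.4 0 0 0 0 0; -0.4 0 0 0 0 0; 0 0 0 0 0 0"}}

```text
time: 3.45
tool_pos: [0.501, 0.0966, 0.0721]
ee_rot: [-3.141, 0.001, 1.537]
wrist_force: [0.9, 1.3, 0.8]
width: 0.0006
```

>>> {"fn": "step_arm", "kwargs": {"increments": "-0.1 0 0 0 0 0; -0.1 0 0 0 0 0; 0 0 0 0 0 0"}}

```text
time: 3.75
tool_pos: [0.5009, 0.0953, 0.072]
ee_rot: [-3.141, 0.0, 1.538]
wrist_force: [0.6, 2.1, 0.4]
width: 0.0006
```

>>> {"fn": "step_arm", "kwargs": {"increments": "-0.1 0 0 0 0 0; -0.1 0 0 0 0 0; -0.1 0 0 0 0 0"}}

```text
time: 4.05
tool_pos: [0.5008, 0.0924, 0.072]
ee_rot: [-3.141, 0.0, 1.538]
wrist_force: [0.8, 3.4, -0.5]
width: 0.0002
```

>>> {"fn": "step_arm", "kwargs": {"increments": "-0.1 0 0 0 0 0; -0.1 0 0 0 0 0; 0 0 0 0 0 0"}}

```text
time: 4.35
tool_pos: [0.5007, 0.0901, 0.0721]
ee_rot: [-3.141, 0.0, 1.538]
wrist_force: [0.5, 2.0, -1.6]
width: 0.0005
```

```bash
python3 - <<'E'
from h import *
o=get_obs(); print(w2c(o["tool_pos"]),o["wrist_force"])
im=snapshot("wrist"); crop(im,260,400,100,330,2.6,"pics/w2.png"); np.savez("w2.npz",p=o["tool_pos"],r=o["ee_rot"])
t=snapshot("top"); crop(t,265,395,165,245,6,"pics/t2.png")
E
```

```text
[-0.00282607  0.12093558  0.07207905] [ 0.51228405  1.96286576 -1.56668814]
```

View pics/t2.png

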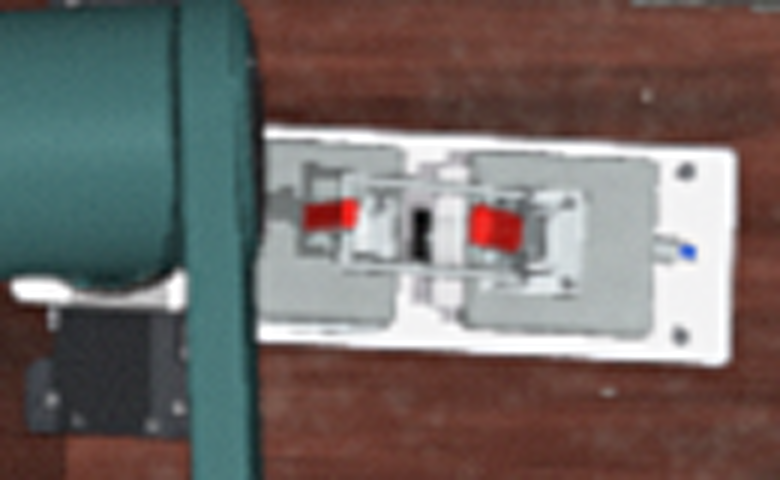

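The half's face (crop col ~403) is 2–4 mm short of the seal (col ~410). The loop is undisturbed, with its tab at crop (330,215). I'll use small steps from here.

>>> {"fn": "step_arm", "kwargs": {"increments": "-0.1 0 0 0 0 0; -0.05 0 0 0 0 0; 0 0 0 0 0 0"}}

```text
time: 4.75
tool_pos: [0.5007, 0.0888, 0.0722]
ee_rot: [-3.141, 0.0, 1.538]
wrist_force: [-1.4, 1.7, -2.1]
width: 0.0003
```

>>> {"fn": "step_arm", "kwargs": {"increments": "-0.1 0 0 0 0 0; -0.05 0 0 0 0 0; 0 0 0 0 0 0"}}

```text
time: 5.05
tool_pos: [0.5007, 0.0873, 0.0724]
ee_rot: [-3.141, 0.0, 1.538]
wrist_force: [-0.7, 1.6, -2.1]
width: 0.0005
```

>>> {"fn": "step_arm", "kwargs": {"increments": "-0.1 0 0 0 0 0; -0.05 0 0 0 0 0; 0 0 0 0 0 0"}}

```text
time: 5.35
tool_pos: [0.5007, 0.0861, 0.0724]
ee_rot: [-3.141, -0.0, 1.538]
wrist_force: [-1.2, 4.2, -1.9]
width: 0.0008
```

>>> {"fn": "step_arm", "kwargs": {"increments": "-0.1 0 0 0 0 0; 0 0 0 0 0 0"}}

```text
time: 5.55
tool_pos: [0.5007, 0.0857, 0.0724]
ee_rot: [-3.141, -0.002, 1.538]
wrist_force: [-1.8, 5.2, -1.7]
width: 0.0001
```

>>> {"fn": "step_arm", "kwargs": {"increments": "-0.1 0 0 0 0 0; 0 0 0 0 0 0; 0 0 0 0 0 0"}}

```text
time: 5.85
tool_pos: [0.5007, 0.0854, 0.0724]
ee_rot: [-3.141, -0.003, 1.538]
wrist_force: [-1.2, 7.6, -1.4]
width: 0.0007
```

>>> {"fn": "step_arm", "kwargs": {"increments": "-0.1 0 0 0 0 0; -0.05 0 0 0 0 0; 0 0 0 0 0 0; 0 0 0 0 0 0"}}

```text
time: 6.25
tool_pos: [0.5007, 0.0851, 0.0725]
ee_rot: [-3.141, -0.005, 1.539]
wrist_force: [-1.5, 10.3, -1.4]
width: 0.0003
```

>>> {"fn": "step_arm", "kwargs": {"increments": "0 0 0 0 0 0; 0.5 0 0 0 0 0; 2 0 0 0 0 0; 2 0 -4 0 0 0; 0 0 -4.5 0 0 0"}}

```text
time: 6.75
tool_pos: [0.5015, 0.1276, 0.1569]
ee_rot: [-3.139, 0.003, 1.539]
wrist_force: [0.6, 0.1, -0.1]
width: 0.0002
```

>>> {"fn": "step_arm", "kwargs": {"increments": "0 0 -4.5 0 0 0; -4.5 0 0 0 0 0; -4.8 0 0 0 0 0; -4.8 0 0 0 0 0; -4.5 0 0 0 0 0", "claw": -0.1}}

```text
time: 7.25
tool_pos: [0.4963, -0.0619, 0.2037]
ee_rot: [3.139, 0.004, 1.537]
wrist_force: [0.9, 0.2, -0.3]
width: 0.0368
```

>>> {"fn": "step_arm", "kwargs": {"increments": "-1.3 0 0 0 0 0; 0 0 0 0 0 0; 0 0 0 0 0 0"}}

```text
time: 7.55
tool_pos: [0.4959, -0.0712, 0.2028]
ee_rot: [3.141, 0.0, 1.538]
wrist_force: [0.3, 0.2, 0.4]
width: 0.0517
```

```bash
python3 - <<'E'
from h import *
o=get_obs(); im=snapshot("wrist"); crop(im,220,420,50,300,3,"pics/w3.png"); np.savez("w3.npz",p=o["tool_pos"],r=o["ee_rot"])
print(o["time"],w2c(o["tool_pos"]),o["ee_rot"],o["width"])
cv2.imwrite("pics/w3f.png",im[:,:,::-1])
t=snapshot("side"); crop(t,290,370,180,262,6,"pics/s3.png")
E
```

```text
7.55 [-0.00241563 -0.04049341  0.20281243] [3.14091067e+00 2.39119847e-04 1.53754899e+00] 0.05170746452176067
```

View pics/w3f.png

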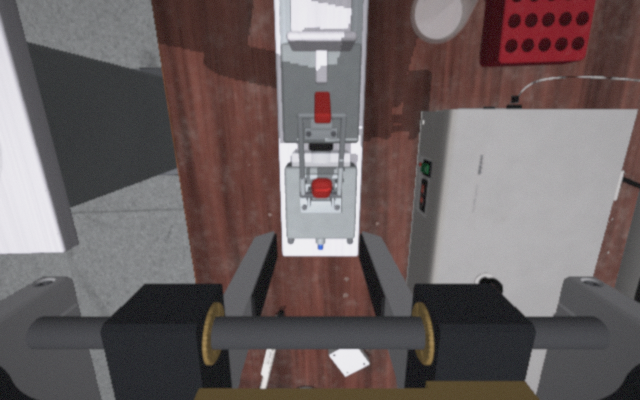

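Good view: the tab is at (322,107), the lever at (321,188) and the push plate at rows 32–41. I'll zoom in, with the side view alongside.

```bash
python3 - <<'E'
import cv2,numpy as np
a=cv2.imread("pics/w3f.png")[60:210,270:375]; a=cv2.resize(a,None,fx=3.9,fy=3.9,interpolation=cv2.INTER_CUBIC)
b=cv2.resize(cv2.imread("pics/s3.png"),(380,390))
c=np.zeros((a.shape[0],a.shape[1]+380,3),np.uint8); c[:,:a.shape[1]]=a; c[:390,a.shape[1]:]=b; print(c.shape,a.shape); cv2.imwrite("pics/c3.png",c)
E
```

```text
(585, 790, 3) (585, 410, 3)
```

View pics/c3.png

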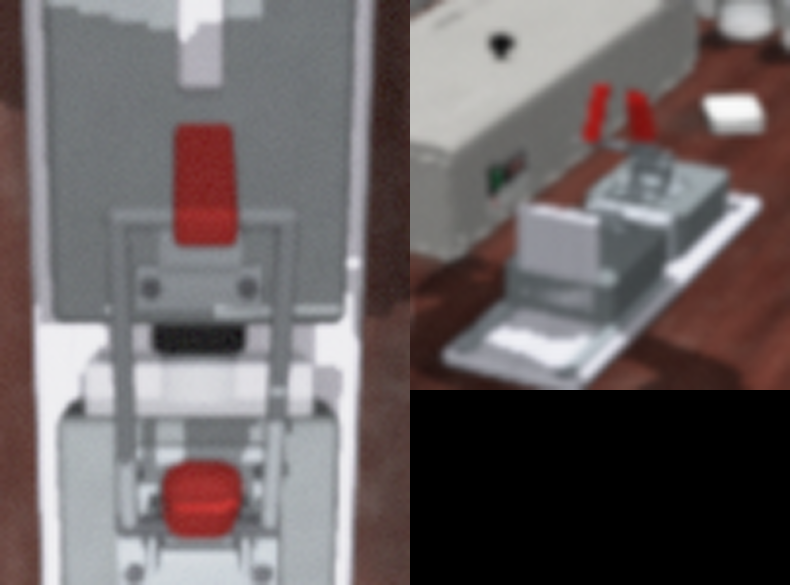

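```bash
cat >> h.py <<'E'
PV=np.array([-.045,.068])
def chain(th,ph):
    a=np.deg2rad(80)+th; h=PV+.016*np.array([np.cos(a),np.sin(a)]); tip=PV+.075*np.array([np.cos(a),np.sin(a)])
    d=np.array([np.cos(ph),np.sin(ph)]); n=np.array([-d[1],d[0]])
    return h,tip,(lambda y,z:h+y*d+z*n)
E
python3 - <<'E'
from h import *
from scipy.optimize import least_squares
d=np.load("w3.npz"); W=cam("wrist",dict(tool_pos=d["p"],ee_rot=d["r"])); S=cam("side")
P=lambda c,q:proj(c,c2w(0,q[0],q[1]))
def f(x,full=False):
    h,tip,L=chain(*x)
    r=[P(W,L(.0857,0))[1]-115.9,P(W,L(.1057,.0))[1]-92,P(W,L(.0977,.038))[1]-122.3]
    r+=list(P(S,L(.1017,.038))-[330.6,197.9])+list(P(S,tip)-[338,199])
    return np.array(r)
for x0 in ([-.3,.3],[.0,.1]):
    s=least_squares(f,x0,loss="soft_l1"); h,tip,L=chain(*s.x); print(s.x,s.cost,f(s.x).round(1)); print("hinge",h,"bar",L(.0857,0),"tab",L(.1017,.03),"tip",tip, P(W,h),P(W,tip))
# half position: plate & face
for n,q in dict(plate_in=(.1,.096)).items(): pass
for u,v,z in [(321,32,.096),(321,41,.096),(321,60+320/3.9,.052),(321,60+90/3.9,.052)]: print(v,w2c(at(W,u,v,2,z)))
print("tab x",w2c(at(W,270+207/3.9,60+200/3.9,2,.11)), "lever x",w2c(at(W,270+203/3.9,188,2,.14)))
E
```

```text
[-0.14895946  0.4260839 ] 0.8787144529999822 [-0.2 -0.4  0.4 -0.7  0.2 -0.5 -0.9]
hinge [-0.03991392  0.0831701 ] bar [0.03812375 0.11859059] tab [0.04029397 0.15252126] tip [-0.02115902  0.13910983] [320.76038967 196.09799927] [321.48054724 191.1261438 ]
[-0.14895945  0.42608389] 0.8787144530009718 [-0.2 -0.4  0.4 -0.7  0.2 -0.5 -0.9]
hinge [-0.03991392  0.0831701 ] bar [0.03812375 0.11859059] tab [0.04029397 0.15252126] tip [-0.02115902  0.13910983] [320.76038967 196.0979995 ] [321.48054725 191.12614517]
32 [-0.0001143   0.10575311  0.096     ]
41 [-0.00010411  0.09891171  0.096     ]
142.05128205128204 [0.00050292 0.01119382 0.052     ]
83.07692307692308 [0.00041567 0.06979605 0.052     ]
tab x [0.00159888 0.04172295 0.11      ] lever x [ 0.00044635 -0.01833648  0.14      ]
```

```bash
cat >> h.py <<'E'
from scipy.optimize import fsolve
AX=np.append(Rc[:,0],0)
def pose(th,ph,up=.013,x=.001,yl=.1017):
    p=chain(th,ph)[2](yl,up); return c2w(x,*p), Ro.from_rotvec(AX*ph)*DOWN
def ik(y,z,g=(-.1,0.)):
    return fsolve(lambda q:(chain(*q)[2](.0857,0)-[y,z])*100,g)
E
python3 - <<'E'
from h import *
q0=(-.149,.426)
t,R=pose(*q0,up=.073); print(w2c(t)); plan(t,R,vmax=.04)
g=q0
for b in [(.040,.1186),(.045,.1),(.046,.08),(.046,.065),(.046,.0565),(.040,.0565),(.0342,.0565)]:
    g=ik(*b,g); p,R=pose(*g); print(b,g.round(3),w2c(p).round(4))
E
```

```text
[0.001      0.02253144 0.19167124]
1.55 0.09 0.28 0.000 0.107 0.000; 1.51 0.09 0.44 0.000 0.107 0.000; 1.46 0.09 0.60 0.000 0.107 0.000; 1.39 0.09 0.75 0.000 0.107 0.000
(0.04, 0.1186) [-0.308  0.439] [0.001  0.049  0.1372]
(0.045, 0.1) [-0.213  0.202] [0.001  0.0581 0.1159]
(0.046, 0.08) [-0.167 -0.036] [0.001  0.0625 0.0924]
(0.046, 0.065) [-0.283 -0.204] [0.001  0.0643 0.0745]
(0.046, 0.0565) [-0.419 -0.293] [0.001  0.0651 0.0643]
(0.04, 0.0565) [-0.058 -0.321] [0.001  0.0593 0.0638]
(0.0342, 0.0565) [ 0.301 -0.325] [0.001  0.0535 0.0637]
```

>>> {"fn": "step_arm", "kwargs": {"increments": "1.55 0.1 0.3 0 0.107 0; 1.5 0.1 0.45 0 0.107 0; 1.45 0.1 0.6 0 0.107 0; 1.4 0.1 0.75 0 0.107 0; 0 0 0 0 0 0"}}

```text
time: 8.15
tool_pos: [0.5009, -0.0091, 0.189]
ee_rot: [-3.137, -0.429, 1.536]
wrist_force: [-0.2, 0.2, -0.2]
width: 0.0517
```

```bash
python3 - <<'E'
from h import *
o=get_obs(); print(w2c(o["tool_pos"]),o["ee_rot"],o["wrist_force"],o["width"])
t,R=pose(-.149,.426); plan(t,R,vmax=.03)
E
```

```text
[0.00057643 0.02181163 0.18901155] [-3.13678226 -0.4293689   1.53600119] [-0.23784766  0.22054859 -0.21004785] 0.051726256094618984
0.08 0.03 2.89 -0.002 -0.002 -0.001; 0.08 0.03 2.89 -0.002 -0.002 -0.001
```

>>> {"fn": "step_arm", "kwargs": {"increments": "0.1 0 2 0 0 0; 0.05 0 2 0 0 0; 0 0 1.8 0 0 0; 0 0 0 0 0 0"}}

```text
time: 8.55
tool_pos: [0.501, 0.0176, 0.1371]
ee_rot: [-3.137, -0.427, 1.539]
wrist_force: [-1.3, 0.6, 0.4]
width: 0.052
```

>>> {"fn": "step_arm", "kwargs": {"increments": "0 0 0 0 0 0; 0 0 0 0 0 0; 0 0 0 0 0 0; 0 0 0 0 0 0; 0 0 0 0 0 0", "claw": 1}}

```text
time: 9.05
tool_pos: [0.5029, 0.0154, 0.1394]
ee_rot: [3.141, -0.427, 1.538]
wrist_force: [0.1, -0.4, -0.6]
width: 0.0155
```

```bash
python3 - <<'E'
from h import *
o=get_obs(); print(o["time"],w2c(o["tool_pos"]),o["ee_rot"],o["wrist_force"],o["width"], [w2c(pose(-.149,.426)[0])])
g=(-.149,.426); prev=pose(*g)
for b in [(.040,.1186),(.043,.109),(.046,.1),(.046,.09),(.046,.08),(.046,.072),(.046,.065)]:
    g=ik(*b,g); p,R=pose(*g); s=prev[1].inv().apply(p-prev[0])*100; r=(prev[1].inv()*R).as_rotvec(); print(b,s.round(2),r.round(3),w2c(p).round(4)); prev=(p,R)
E
```

```text
9.05 [0.00172632 0.04632186 0.13940168] [ 3.14070179 -0.4274902   1.53777924] [ 0.05712389 -0.35269957 -0.5802086 ] 0.015458831991045061 [array([0.001     , 0.04732534, 0.13703368])]
(0.04, 0.1186) [0.15 0.   0.06] [-0.     0.013 -0.   ] [0.001  0.049  0.1372]
(0.043, 0.109) [0.01 0.   1.21] [ 0.    -0.126 -0.   ] [0.001  0.0542 0.1263]
(0.046, 0.1) [0.14 0.   1.12] [ 0.    -0.105  0.   ] [0.001 0.059 0.116]
(0.046, 0.09) [-0.06 -0.    1.19] [ 0.    -0.126 -0.   ] [0.001  0.0609 0.1043]
(0.046, 0.08) [0.06 0.   1.19] [ 0.    -0.118 -0.   ] [0.001  0.0625 0.0924]
(0.046, 0.072) [0.14 0.   0.95] [ 0.    -0.091  0.   ] [0.001  0.0635 0.0829]
(0.046, 0.065) [0.18 0.   0.82] [ 0.    -0.077 -0.   ] [0.001  0.0643 0.0745]
```

>>> {"fn": "step_arm", "kwargs": {"increments": "0 0 0 0 0 0; 0 0 0 0 0 0; 0 0 0 0 0 0"}}

```text
time: 9.35
tool_pos: [0.5024, 0.0157, 0.1391]
ee_rot: [-3.141, -0.428, 1.538]
wrist_force: [-1.7, 0.3, 1.0]
width: 0.0117
```

>>> {"fn": "step_arm", "kwargs": {"increments": "0.15 0 0.05 0 0.013 0; 0 0 1.2 0 -0.126 0; 0.15 0 1.1 0 -0.105 0; -0.05 0 1.2 0 -0.126 0; 0.05 0 1.2 0 -0.118 0"}}

```text
time: 9.85
tool_pos: [0.503, 0.0316, 0.0944]
ee_rot: [3.141, 0.036, 1.537]
wrist_force: [-1.0, -0.1, -1.8]
width: 0.0113
```

>>> {"fn": "step_arm", "kwargs": {"increments": "0 0 0 0 0 0; 0 0 0 0 0 0"}}

```text
time: 10.05
tool_pos: [0.5029, 0.0331, 0.0943]
ee_rot: [-3.14, 0.028, 1.54]
wrist_force: [-0.2, 6.1, -1.1]
width: 0.0115
```

```bash
python3 - <<'E'
from h import *
o=get_obs(); R=Ro.from_euler("xyz",o["ee_rot"])
tx=R.apply([1,0,0]); ph=np.arcsin(tx[2]); c=w2c(o["tool_pos"])
d=np.array([np.cos(ph),np.sin(ph)]); n=np.array([-d[1],d[0]])
print(o["time"],c,"phi",ph,"bar est",c[1:]-.016*d-.015*n,o["wrist_force"],o["width"])
h=c[1:]-.1017*d-.015*n; print("hinge",h,"dist",np.linalg.norm(h-PV))
im=snapshot("side"); crop(im,290,370,180,262,6,"pics/s4.png")
E
```

```text
10.05 [0.00116831 0.06401137 0.09434886] phi -0.028076807968475673 bar est [0.04759658 0.07980394] [-0.16294417  6.10046081 -1.06633886] 0.011536790257176618
hinge [-0.03806965  0.08220981] dist 0.01580975537374578
```

```bash
cat >> h.py <<'E'
def state():
    o=get_obs(); R=Ro.from_euler("xyz",o["ee_rot"]); ph=np.arcsin(R.apply([1,0,0])[2]); c=w2c(o["tool_pos"])
    d=np.array([np.cos(ph),np.sin(ph)]); n=np.array([-d[1],d[0]]); h=c[1:]-.1017*d-.015*n
    F=o["wrist_force"]; print("t",o["time"],"c",c.round(4),"phi",round(ph,3),"bar",(h+.0857*d).round(4),"hinge r",np.linalg.norm(h-PV).round(4),"F",np.append(Rc.T@F[:2],F[2]).round(1),o["width"].round(4))
def bpath(bars,g):
    g=ik(*bars[0],g); prev=pose(*g,up=.015); print(g.round(3),w2c(prev[0]).round(4))
    for b in bars[1:]:
        g=ik(*b,g); p,R=pose(*g,up=.015); s=prev[1].inv().apply(p-prev[0])*100; r=(prev[1].inv()*R).as_rotvec(); print(b,s.round(2),r.round(3),w2c(p).round(4),g.round(3)); prev=(p,R)
E
python3 - <<'E'
from h import *
bpath([(.0475,.0798),(.047,.073),(.046,.067),(.0455,.063),(.0455,.060),(.0455,.058),(.0455,.0565),(.0455,.0545),(.044,.0565),(.042,.0565),(.040,.0565),(.038,.0565),(.036,.0565),(.034,.0565)],(-.28,-.03))
E
```

```text
[-0.267 -0.031] [0.001  0.064  0.0943]
(0.047, 0.073) [0.09 0.   0.81] [ 0.   -0.08 -0.  ] [0.001  0.0646 0.0861] [-0.266 -0.111]
(0.046, 0.067) [0.07 0.   0.73] [ 0.    -0.071  0.   ] [0.001  0.0645 0.0789] [-0.259 -0.182]
(0.0455, 0.063) [0.09 0.   0.48] [ 0.    -0.046 -0.   ] [0.001  0.0645 0.074 ] [-0.28  -0.228]
(0.0455, 0.06) [0.11 0.   0.34] [ 0.    -0.032  0.   ] [0.001  0.0648 0.0704] [-0.326 -0.26 ]
(0.0455, 0.058) [0.08 0.   0.23] [ 0.    -0.021 -0.   ] [0.001 0.065 0.068] [-0.361 -0.281]
(0.0455, 0.0565) [0.06 0.   0.17] [ 0.    -0.015  0.   ] [0.001  0.0652 0.0662] [-0.388 -0.296]
(0.0455, 0.0545) [0.09 0.   0.22] [ 0.   -0.02  0.  ] [0.001  0.0654 0.0638] [-0.427 -0.317]
(0.044, 0.0565) [-0.22 -0.   -0.16] [-0.     0.011  0.   ] [0.001  0.0638 0.066 ] [-0.297 -0.305]
(0.042, 0.0565) [-0.18 -0.    0.08] [ 0.    -0.009  0.   ] [0.001  0.0619 0.0658] [-0.177 -0.315]
(0.04, 0.0565) [-0.18 -0.    0.07] [ 0.    -0.007  0.   ] [0.001  0.0599 0.0657] [-0.058 -0.321]
(0.038, 0.0565) [-0.18 -0.    0.07] [ 0.    -0.004 -0.   ] [0.001  0.058  0.0656] [ 0.062 -0.325]
(0.036, 0.0565) [-0.19 -0.    0.07] [ 0.    -0.001  0.   ] [0.001  0.056  0.0656] [ 0.185 -0.327]
(0.034, 0.0565) [-0.19 -0.    0.06] [-0.     0.002 -0.   ] [0.001  0.0539 0.0656] [ 0.314 -0.325]
```

>>> {"fn": "step_arm", "kwargs": {"increments": "0.1 0 0.8 0 -0.08 0; 0.1 0 0.7 0 -0.071 0; 0.1 0 0.5 0 -0.046 0; 0.1 0 0.3 0 -0.032 0; 0 0 0 0 0 0"}}

```text
time: 10.6
tool_pos: [0.503, 0.0311, 0.071]
ee_rot: [-3.14, 0.263, 1.537]
wrist_force: [-0.9, -0.8, 0.5]
width: 0.0117
```

```bash
python3 -c "
from h import *
state()"
```

```text
Traceback (most recent call last):
  File "h.py", line 46, in state
    F=o["wrist_force"]; print("t",o["time"],"c",c.round(4),"phi",round(ph,3),"bar",(h+.0857*d).round(4),"hinge r",np.linalg.norm(h-PV).round(4),"F",np.append(Rc.T@F[:2],F[2]).round(1),o["width"].round(4))
                                                                                                                                                                                        ^^^^^^^^^^^^^^^^
AttributeError: 'float' object has no attribute 'round'
```

>>> {"fn": "step_arm", "kwargs": {"increments": "0.2 0 0.2 0 -0.021 0; 0.05 0 0.15 0 -0.01 0; 0 0 0 0 0 0"}}

```text
time: 10.9
tool_pos: [0.503, 0.0321, 0.0671]
ee_rot: [-3.141, 0.296, 1.537]
wrist_force: [-2.1, -3.8, -0.2]
width: 0.0116
```

```bash
sed -i 's/o\["width"\].round(4)/round(float(o["width"]),4)/' h.py; python3 -c "
from h import *
state()
im=snapshot('side'); crop(im,290,370,180,262,6,'pics/s5.png')"
```

```text
t 10.9 c [0.0013 0.063  0.0671] phi -0.296 bar [0.0433 0.0575] hinge r 0.0158 F [-2.  -3.9 -0.2] 0.0116
```

>>> {"fn": "step_arm", "kwargs": {"increments": "0.1 0 0.15 0 -0.015 0; 0 0 0 0 0 0"}}

```text
time: 11.15
tool_pos: [0.503, 0.0334, 0.0652]
ee_rot: [-3.141, 0.31, 1.538]
wrist_force: [-2.3, -5.3, -0.7]
width: 0.0115
```

```bash
python3 -c "
from h import *
state()"
```

```text
t 11.15 c [0.0013 0.0644 0.0652] phi -0.31 bar [0.0445 0.0558] hinge r 0.016 F [-2.1 -5.4 -0.7] 0.0115
```

>>> {"fn": "step_arm", "kwargs": {"increments": "0 0 0.12 0 -0.01 0; 0 0 0 0 0 0"}}

```text
time: 11.35
tool_pos: [0.503, 0.0335, 0.064]
ee_rot: [-3.141, 0.32, 1.538]
wrist_force: [-1.5, -4.4, 0.6]
width: 0.0115
```

```bash
python3 -c "
from h import *
state()"
```

```text
t 11.35 c [0.0013 0.0644 0.064 ] phi -0.32 bar [0.0445 0.0548] hinge r 0.016 F [-1.4 -4.5  0.6] 0.0115
```

>>> {"fn": "step_arm", "kwargs": {"increments": "-0.2 0 -0.1 0 0.008 0; -0.2 0 0.08 0 -0.005 0; -0.2 0 0.07 0 -0.005 0; 0 0 0 0 0 0"}}

```text
time: 11.75
tool_pos: [0.5031, 0.0307, 0.0657]
ee_rot: [3.141, 0.315, 1.538]
wrist_force: [-3.1, 5.1, -0.2]
width: 0.0118
```

```bash
python3 -c "
from h import *
state()"
```

```text
t 11.75 c [0.0015 0.0616 0.0657] phi -0.315 bar [0.0417 0.0564] hinge r 0.0159 F [-3.2  5.  -0.2] 0.0118
```

>>> {"fn": "step_arm", "kwargs": {"increments": "-0.2 0 0.07 0 -0.005 0; -0.2 0 0.07 0 -0.003 0; 0 0 0 0 0 0"}}

```text
time: 12.05
tool_pos: [0.5029, 0.0261, 0.0658]
ee_rot: [3.141, 0.324, 1.538]
wrist_force: [-2.6, 4.1, 0.8]
width: 0.0117
```

```bash
python3 -c "
from h import *
state()"
```

```text
t 12.05 c [0.0014 0.0571 0.0658] phi -0.324 bar [0.0371 0.0567] hinge r 0.016 F [-2.7  4.   0.8] 0.0117
```

>>> {"fn": "step_arm", "kwargs": {"increments": "-0.15 0 0.05 0 -0.001 0; -0.1 0 0.03 0 0 0; 0 0 0 0 0 0"}}

```text
time: 12.35
tool_pos: [0.5029, 0.0233, 0.0659]
ee_rot: [3.141, 0.325, 1.538]
wrist_force: [-2.3, 4.0, 0.7]
width: 0.0115
```

```bash
python3 -c "
from h import *
state()"
```

```text
t 12.35 c [0.0015 0.0542 0.0659] phi -0.325 bar [0.0343 0.0568] hinge r 0.0163 F [-2.5  3.9  0.7] 0.0115
```

>>> {"fn": "step_arm", "kwargs": {"increments": "-0.1 0 0.03 0 0 0; -0.05 0 0.02 0 0 0; 0 0 0 0 0 0"}}

```text
time: 12.65
tool_pos: [0.5028, 0.0215, 0.0659]
ee_rot: [3.141, 0.326, 1.538]
wrist_force: [-3.1, 3.7, 0.5]
width: 0.0113
```

```bash
python3 -c "
from h import *
state()"
```

```text
t 12.65 c [0.0014 0.0524 0.0659] phi -0.326 bar [0.0325 0.0568] hinge r 0.0166 F [-3.2  3.6  0.5] 0.0113
```

>>> {"fn": "step_arm", "kwargs": {"increments": "-0.1 0 0.03 0 0 0; -0.05 0 0.02 0 0 0; 0 0 0 0 0 0"}}

```text
time: 12.95
tool_pos: [0.5028, 0.0212, 0.0659]
ee_rot: [3.141, 0.323, 1.538]
wrist_force: [-2.7, 9.1, 2.5]
width: 0.0117
```

```bash
python3 -c "
from h import *
state()"
```

```text
t 12.95 c [0.0015 0.0521 0.0659] phi -0.323 bar [0.0322 0.0567] hinge r 0.0164 F [-2.9  9.   2.5] 0.0117
```

>>> {"fn": "step_arm", "kwargs": {"increments": "0.1 0 0 0 0 0; 0 0 0 0 0 0; 0 0 0 0 0 0; 0 0 0 0 0 0; 0 0 0 0 0 0", "claw": -0.1}}

```text
time: 13.45
tool_pos: [0.5029, 0.0185, 0.0654]
ee_rot: [3.141, 0.33, 1.537]
wrist_force: [0.6, 0.3, -0.3]
width: 0.0477
```

>>> {"fn": "step_arm", "kwargs": {"increments": "0 0 -1 0 0 0; 0 0 -3 0 0 0; 0 0 -4 0 0 0; 0 0 -4 0 0.06 0; -1 0 -2 0 0.13 0"}}

```text
time: 13.95
tool_pos: [0.5051, 0.0574, 0.2044]
ee_rot: [3.137, 0.135, 1.545]
wrist_force: [0.4, -1.1, -0.4]
width: 0.0518
```

>>> {"fn": "step_arm", "kwargs": {"increments": "-3.5 0 0 0 0.133 0; -4 0 0 0 0 0; -4 0 0 0 0 0; 0 0 0 0 0 0; 0 0 0 0 0 0", "claw": 1}}

```text
time: 14.45
tool_pos: [0.5001, -0.0618, 0.2069]
ee_rot: [3.141, 0.007, 1.536]
wrist_force: [-0.2, 0.5, 0.7]
width: 0.0153
```

```bash
python3 - <<'E'
from h import *
o=get_obs(); im=snapshot("wrist"); np.savez("w6.npz",p=o["tool_pos"],r=o["ee_rot"]); cv2.imwrite("pics/w6f.png",im[:,:,::-1])
state()
s=snapshot("side")
a=cv2.resize(im[40:240,260:385],None,fx=3,fy=3,interpolation=cv2.INTER_CUBIC)
b=cv2.resize(s[180:262,290:370],None,fx=5,fy=5,interpolation=cv2.INTER_CUBIC)
c=np.zeros((600,775,3),np.uint8); c[:,:375]=a; c[:410,375:]=b; cv2.imwrite("pics/c6.png",c[:,:,::-1])
E
```

```text
t 14.5 c [ 0.0014 -0.0301  0.2067] phi -0.007 bar [-0.0462  0.1918] hinge r 0.1517 F [0.2 0.3 2. ] 0.0109
```

View pics/c6.png

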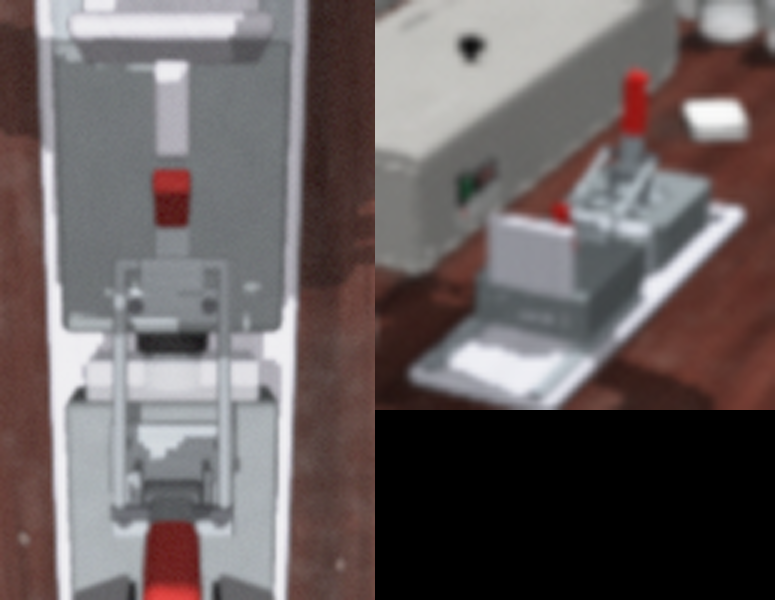

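The bar's middle is hidden under the keeper's lip (crop rows 262–320, cols 140–207), with the legs ending either side of it, so the loop is hooked. The lever leans slightly to -y. Next I'll plan the throw.

```bash
python3 - <<'E'
from h import *
print(ik(.0322,.0565,(.35,-.32)))
prev=np.array([-.028,.105]); print("start",w2c(get_obs()["tool_pos"]))
for th,r in [(.45,.045),(.6,.048),(.75,.051),(.9,.054),(1.05,.057),(1.2,.06),(1.35,.062),(1.5,.063),(1.65,.063),(1.8,.063),(1.92,.063),(1.97,.063)]:
    a=np.deg2rad(80)+th; u=np.array([np.cos(a),np.sin(a)]); m=np.array([u[1],-u[0]])
    p=PV+r*u+m*(.006)+ np.array([.011*max(0,m[0])**.5,0]); print(th,p.round(4),"dx",((p-prev)[0]*100).round(2),"dz",(-(p-prev)[1]*100).round(2)); prev=p
E
```

```text
[ 0.43701017 -0.31992192]
start [ 0.00146708 -0.02949285  0.20662829]
0.45 [-0.0407  0.1129] dx -1.27 dz -0.79
0.6 [-0.0488  0.1142] dx -0.82 dz -0.13
0.75 [-0.0576  0.1141] dx -0.88 dz 0.01
0.9 [-0.0668  0.1124] dx -0.92 dz 0.17
1.05 [-0.0761  0.1091] dx -0.93 dz 0.33
1.2 [-0.0853  0.1043] dx -0.91 dz 0.49
1.35 [-0.0931  0.0974] dx -0.78 dz 0.68
1.5 [-0.0992  0.0891] dx -0.62 dz 0.83
1.65 [-0.1037  0.08  ] dx -0.45 dz 0.92
1.8 [-0.1082  0.0705] dx -0.45 dz 0.94
1.92 [-0.1081  0.063 ] dx 0.01 dz 0.76
1.97 [-0.1078  0.0598] dx 0.03 dz 0.31
```

>>> {"fn": "step_arm", "kwargs": {"increments": "0.2 0.1 3 0 0.007 0; 0 0 3 0 0 0; 0 0 3 0 0 0; 0 0 1.2 0 0 0; 0 0 0 0 0 0"}}

```text
time: 15.05
tool_pos: [0.4998, -0.058, 0.1023]
ee_rot: [-3.137, -0.001, 1.54]
wrist_force: [0.5, 0.6, -0.4]
width: 0.0008
```

>>> {"fn": "step_arm", "kwargs": {"increments": "-0.7 0 -0.6 0 0 0; -0.6 0 -0.4 0 0 0; -0.8 0 -0.1 0 0 0; -0.9 0 0 0 0 0; 0 0 0 0 0 0"}}

```text
time: 15.55
tool_pos: [0.5011, -0.0887, 0.1172]
ee_rot: [3.139, -0.004, 1.537]
wrist_force: [0.1, 4.4, -0.3]
width: 0.0002
```

```bash
python3 -c "
from h import *
state()"
```

```text
t 15.55 c [ 0.0033 -0.0578  0.1172] phi 0.004 bar [-0.0738  0.1022] hinge r 0.1194 F [-0.   4.4 -0.3] 0.0002
```

>>> {"fn": "step_arm", "kwargs": {"increments": "-0.9 -0.1 0.4 0 0 0; -0.9 -0.1 0.4 0 0 0; -0.9 0 0.5 0 0 0; -0.8 0 0.7 0 0 0; 0 0 0 0 0 0"}}

```text
time: 16.05
tool_pos: [0.4982, -0.1258, 0.097]
ee_rot: [3.138, 0.001, 1.537]
wrist_force: [0.7, 1.3, 1.3]
width: 0.0002
```

```bash
python3 -c "
from h import *
state()"
```

```text
t 16.05 c [ 0.0016 -0.095   0.097 ] phi -0.001 bar [-0.111  0.082] hinge r 0.1524 F [0.7 1.3 1.3] 0.0002
```

>>> {"fn": "step_arm", "kwargs": {"increments": "-0.6 0 0.8 0 0 0; -0.4 0 0.9 0 0 0; -0.2 0 0.5 0 0 0; 0 0 0 0 0 0"}}

```text
time: 16.45
tool_pos: [0.4953, -0.1368, 0.0715]
ee_rot: [-3.138, -0.0, 1.537]
wrist_force: [0.1, -0.2, -0.1]
width: 0.0007
```

```bash
python3 -c "
from h import *
state()"
```

```text
t 16.45 c [-0.0009 -0.106   0.0715] phi 0.0 bar [-0.122   0.0565] hinge r 0.1631 F [ 0.1 -0.2 -0.1] 0.0007
```

>>> {"fn": "step_arm", "kwargs": {"increments": "0 0 0.5 0 0 0; 0 0 0.4 0 0 0; 0 0 0 0 0 0"}}

```text
time: 16.75
tool_pos: [0.4967, -0.1365, 0.0647]
ee_rot: [3.141, 0.001, 1.538]
wrist_force: [-1.5, 0.6, 1.8]
width: 0.0005
```

```bash
python3 - <<'E'
from h import *
state()
s=snapshot("side"); t=snapshot("top")
cv2.imwrite("pics/s7.png",s[:,:,::-1]); cv2.imwrite("pics/t7.png",t[:,:,::-1])
a=cv2.resize(s[180:262,290:370],None,fx=5,fy=5,interpolation=cv2.INTER_CUBIC)
b=cv2.resize(t[170:240,265:365+30],None,fx=2.9,fy=2.9)
c=np.zeros((410,400+b.shape[1],3),np.uint8); c[:,:400]=a; c[:b.shape[0],400:]=b; cv2.imwrite("pics/c7.png",c[:,:,::-1])
E
```

```text
t 16.75 c [ 0.0004 -0.1057  0.0647] phi -0.001 bar [-0.1217  0.0497] hinge r 0.1634 F [-1.5  0.5  1.8] 0.0005
```

View pics/c7.png

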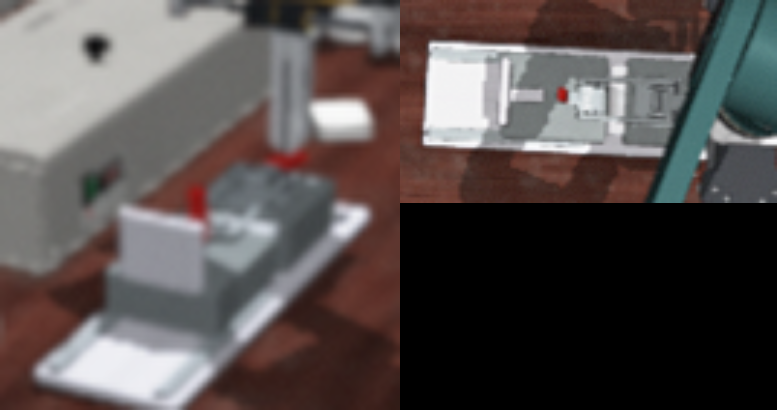

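The lever is down under the fingers and the loop is still hooked. I'll press slightly to confirm the stop, then clear away and look once more.

>>> {"fn": "step_arm", "kwargs": {"increments": "0 0 0.2 0 0 0; 0 0 0.2 0 0 0; 0 0 0 0 0 0"}}

```text
time: 17.15
tool_pos: [0.497, -0.1366, 0.064]
ee_rot: [3.14, 0.001, 1.538]
wrist_force: [-6.8, 1.8, 16.5]
width: 0.0007
```

>>> {"fn": "step_arm", "kwargs": {"increments": "0 0 -2 0 0 0; 0 0 -4 0 0 0; 0 0 -4 0 0 0; 0 0 -4 0 0 0; -4 0 0 0 0 0"}}

```text
time: 17.65
tool_pos: [0.4989, -0.1748, 0.2078]
ee_rot: [3.128, 0.003, 1.544]
wrist_force: [-0.0, -0.9, 0.5]
width: 0.0007
```

>>> {"fn": "step_arm", "kwargs": {"increments": "-3 0 0 0 0 0; 0 0 0 0 0 0; 0 0 0 0 0 0"}}

```text
time: 17.95
tool_pos: [0.494, -0.2063, 0.1995]
ee_rot: [-3.141, -0.001, 1.537]
wrist_force: [-0.5, -0.1, 0.3]
width: 0.0005
```

```bash
python3 - <<'E'
from h import *
o=get_obs(); im=snapshot("wrist"); state()
W=cam("wrist",o)
h,tip,L=chain(1.92,0); h2,tip2,_=chain(1.66,0)
print("lever tip px at stop/deadpt, grip start",proj(W,c2w(0,*tip)),proj(W,c2w(0,*tip2)),proj(W,c2w(0,*(PV+(tip-PV)*29/75))))
s=snapshot("side")
a=cv2.resize(im[20:240,250:390],None,fx=2.7,fy=2.7,interpolation=cv2.INTER_CUBIC)
b=cv2.resize(s[180:262,290:370],None,fx=5,fy=5,interpolation=cv2.INTER_CUBIC)
c=np.zeros((594,a.shape[1]+400,3),np.uint8); c[:,:a.shape[1]]=a; c[:410,a.shape[1]:]=b; cv2.imwrite("pics/c8.png",c[:,:,::-1]); print(a.shape)
S=cam("side"); print("side tip stop/dead",[(proj(S,c2w(0,*q))-[290,180])*5 for q in (tip,tip2)])
E
```

```text
t 18.0 c [ 1.000e-04 -1.750e-01  1.996e-01] phi 0.001 bar [-0.1909  0.1845] hinge r 0.2593 F [ 0.7 -0.3 -0.6] 0.0003
lever tip px at stop/deadpt, grip start [318.41327749 137.8438113 ] [318.43681042 140.10021675] [318.34559528  90.90756868]
(594, 378, 3)
side tip stop/dead [array([294.24727913, 153.85803061]), array([295.17611699, 128.65939988])]
```

View pics/c8.png

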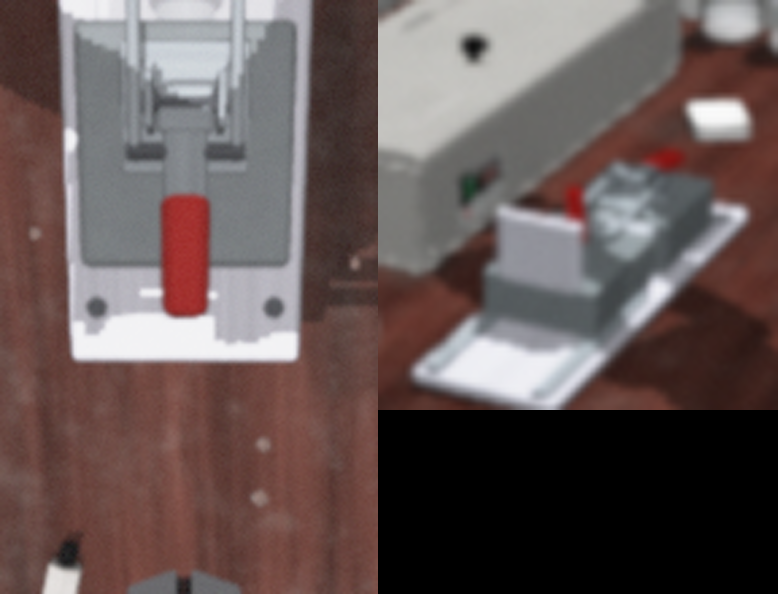

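The red grip's tip is at about (290,158) in the side crop. That matches the stop prediction (294,154) and not the dead-point one (row 129). The loop still runs under the keeper and the robot is clear.

```bash
python3 -c "
from bench import *
print(close_job()); print(get_obs()['time'])"
```

```text
the job is handed in; nothing more can be done
None
the job is handed in; nothing more can be done
```

The clamp is closed, latched and handed in at about 18 s of the 58 s allowed; `close_job()` gives no verdict.

- **Sliding half:** I pushed it until it pressed the seal. The wrist read 10.3 N, about 7 N on the seal after the 3 N of friction. I held it there, then let go.
- **Loop:** I lifted it by its tab, lowered it beyond the keeper, and drew it in under the lip until it met the keeper's wall at about 9 N. The vertical force stayed under about 3 N throughout, so it was not jammed down. The wrist picture then showed the bar under the lip.
- **Lever:** I threw it over past its dead point and pressed it down until a firm stop (about 16 N). In the side picture its tip was about 5 px from the predicted stop position and about 30 px from the dead-point one.

After I moved away, the lever was still down, the robot was touching nothing, and no force limit was approached. The keeper itself was out of the wrist view in that last picture, so the hooked loop then rests on the blurry side view and the lever staying down. The other objects were left alone: no contact was felt, but I did not measure their positions again.

One disagreement: the keeper's wall was about 1–2 mm nearer the fixed block than the pictures suggested. I went by the felt contact.

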